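# Daily check of a bench scale with disc weights

## Robot

A 6-joint arm with a two-finger parallel gripper is mounted at the origin on a cart in front of the work surface, level with it; the furniture and walls round the work are solid. World frame = base frame: x ahead of the robot, y to its left, z up, the work surface at z = 0. Lengths are in m, angles in rad, forces in N, time in s.
With the tool pointing down it reaches from about 0.35 to 0.975 m from the base axis. Payload 4.9 kg.
Tool frame: the origin (TCP) lies midway between the tips of the shut fingers; the grasp point (between the pads) lies 19 mm behind it (robot.grip_depth is the distance from the TCP to the grasp point, in m); z points along the fingers, y is the line along which they close (so a half turn about z gives the same grasp; the last joint's range is limited). The gripper opens to 85 mm and grips with 20 to 120 N. Pads are 22 mm wide; open, the fingers measure 114 mm over their backs; the gripper's body (76 mm by 85 mm) begins 54 mm behind the grasp point. The pads swing forward as they close: fully open they stand 13 mm farther back than shut.
Start: joints at [-1.274, 0.053, 1.613, -0, 1.476, -0.119], TCP at [0.252, -0.572, 0.231] pointing down, gripper open.
Joint ranges: [-3.01, 3.01], [-1.01, 2.22], [0.06, 2.58], [-1.02, 4.17], [0.09, 2.62], [-3.14, 3.14]. Speed limits (rad/s): [2.57, 2.57, 3.14, 3.14, 3.14, 3.14].

## Interface

Orientations are given as a unit quaternion [w, x, y, z].
In Python, from cell import robot gives the robot as it stands. Calls block until the motion is done:
- robot.move_to(position, orientation): joint-space move of the TCP to a pose.
- robot.move_l(position, ori=None, rate=0.15): straight line of the TCP; ori=None keeps the orientation; rate is the mean speed in m/s.
- robot.movej(angles): joint-space move.
- robot.open_gripper() and robot.gripper_close(force=None): open the fingers fully, or close them until they stop; force is the grip in N (None keeps the last).
- robot.pause(seconds).
- robot.ik(position, orientation): joint angles nearest the present ones, or None.
- robot.capture(name): name is "side" or "top"; returns a dict with "image" (480x640x3 uint8, red, green, blue), "range_z" (480x640 float32, m along the optical axis (not along the pixel's ray), 0 where there is no reading), "fov_y" (degrees; the focal length in pixels is half the picture's height over the tangent of half this angle, whatever the lens; pixels are square), "cx", "cy" (the principal point, pixels), "k1" (the pictures are not rectified: a ray, as slopes to the right and down, at radius r is drawn at 1 + k1 r^2 times it, then the intrinsics apply), "origin" and "orientation" of the camera in the world. Camera axes: x right, y down, z forward; pixel columns grow to the right and rows downward; lengths in m; the calibration is good to about 2 mm. A picture is of the moment at which its call begins.
A pose or a line that the arm cannot do raises robot.PlanningError and nothing moves.
- robot.finish_job(): hands the job in; it is judged then, once.
Readings, each from a call of its own:
- robot.current_clock(): time.
- robot.current_joints(): joint angles.
- robot.current_qvel(): joint speeds.
- robot.current_joint_torque(): joint torques, N m.
- robot.current_ee_pos(): TCP position.
- robot.current_tool_rot(): TCP orientation.
- robot.current_ft_force(): force on the tool from outside, world axes, zero at the start.
- robot.current_wrist_torque(): the same for the moment, N m.
- robot.current_gripper_width(): finger opening in m.
- robot.current_grasp_force(): force on a finger pad.
Only numpy, scipy, OpenCV 4.12 (cv2) and the standard library are available. Lean on these libraries where they do the work, as an engineer would, in place of code of your own. Each camera call takes 0.05 s, during which the arm holds its last target. There are 200 camera calls.

## Task

Do the daily check of the bench scale. First free it: pull up the spring plunger on the transit-lock lever, swing the lever from the red hole to the green hole and let the pin snap in. Then stack all the brass check weights from the blue mat centred on the round steel pan, the largest at the bottom, and let the whole stack stand by itself for three seconds, for a steady reading; set them down and take them up gently (more than 80 N on the pan ruins the load cell), and never have weights on it unless the pin is in the green hole. Finally put all the weights back flat on the mat, none on another, and snap the lever into the red hole again; leave the other things on the worktop where they are.

Things in the scene. Friction and masses are not known exactly. Their poses are not given: they have to be found in the camera images.
- scale: Grey bench weighing platform, fixed to the worktop; housing 280 mm long (its x axis) by 190 mm wide (its y axis), top at 44 mm. Origin: centre of its underside. Its x axis points from the lock at the front (nearer the robot) to the pan at the back, z up.
- pan_centre (a point): Centre of the top face of the round steel pan (144 mm across, 6 mm thick, flat, rigid). It lies 68 mm along +x of the scale's origin, 72 mm above the worktop when the lever is at red; it sinks by 3 mm as the lever goes to green (69 mm).
- lever_pivot (a point): Point on the vertical axis about which the lock lever swings, 35 mm along -x of the scale's origin, 85 mm above the worktop (the pivot bolt itself ends at 70 mm).
- plunger_knob (a point): Middle of the black knob of the spring plunger at the free end of the lever: an upright cylinder 25 mm across and 26 mm high (13 mm above and below this point, which is 85 mm above the worktop when the pin is in a hole), 70 mm from the lever's pivot axis. Below it lie only the lever (16 to 24 mm wide, top face 22 mm below this point) and the hole plate. Grip it from above across its sides, lift, swing round the pivot.
- lock_lever (a joint): Angle of the lock lever in rad: 0 at the red hole (robot's right), 1.047 at the green hole (left), growing clockwise seen from above; end stops 0.05 beyond each hole. At angle q the knob stands from the pivot in the scale's frame at 70 mm * (-cos(0.524 - q), -sin(0.524 - q)). Light friction; it stays where it is left. With the pin in a hole it has about 0.03 of play.
- lock_pin (a joint): Lift of the spring plunger in m: 0 fully down in a hole, 0.008 when its round tip rides on the hole plate, 0.014 pulled right up. It must be above 0.009 to swing free. The spring pulls it down with 5 N at 0 and 8.5 N at 0.014; it drops into a 12 mm hole (pin 8 mm) when let go within about 2 mm of the centre.
- red_hole (a point): Mouth of the red-ringed hole in the steel hole plate on the housing, 54 mm above the worktop: transit position, pan locked.
- green_hole (a point): Mouth of the green-ringed hole: weighing position, pan free.
- mat: Blue felt mat, fixed, 220 mm (its x axis) by 200 mm (its y axis), 3 mm thick. Origin: centre of its underside.
- weight_500: Largest brass check weight, a flat disc 64 mm across, 20 mm thick, 0.5 kg. Origin: centre of the disc (mid-thickness); z along its axis. It may be absent.
- weight_200a: Middle brass check weight, a flat disc 50 mm across, 13 mm thick, 0.2 kg. Origin: centre of the disc (mid-thickness); z along its axis. It may be absent.
- weight_200b: The twin of weight_200a: 50 mm across, 13 mm thick, 0.2 kg, origin at its centre; either may lie above the other. It may be absent.
- weight_100: Smallest brass check weight, a flat disc 42 mm across, 10 mm thick, 0.1 kg. Origin: centre of the disc (mid-thickness); z along its axis. It may be absent.
- jar_b: Bystander: blue sample jar with white lid, 48 mm across, 66 mm high. Origin: centre of its underside.
- jar_d: Bystander: yellow sample jar with white lid, 48 mm across, 66 mm high. Origin: centre of its underside.
- tape_measure: Bystander: blue and black pocket tape measure, 36 x 74 x 63 mm. Origin: centre of its underside.
- pan: The round steel pan of the scale. Origin: at point pan_centre. Weights set down slowly load it with little more than their own weight; a firm grip on a weight that stands on the pan can press it down, as fingers that swing forward in closing drag it along, so grip at 20 to 45 N there.
- jar_a: Bystander: grey sample jar with white lid, 48 mm across, 66 mm high. Origin: centre of its underside.
Things that resemble listed ones, but are neither listed nor needed, are in the scene too. What is shaped like the weight_200a but black is not meant. Leave any orange look-alike of the weight_100 alone.

How it is judged:
On the way, in this order (a step that is already met when the one before it is completed fails the run):
1. the pin has snapped into the green hole (value of joint lock_lever above 0.987 rad and value of joint lock_pin below 0.002 m), for 0.2 s.
2. all weights stand released in one stack centred on the pan (each centre within 8 mm of the pan's), larger ones lower, and keep standing, the pin in the green hole (all of step 1 and horizontal distance between each of weight_500, weight_200a, weight_200b, weight_100 and pan_centre below 0.008 m and z of weight_500 in the frame of pan_centre below 0.014 m and ((angle between weight_200a's own z axis and vertical below 0.1 rad and z of weight_100 in the frame of weight_200a above 0.0085 m) or (angle between weight_200a's own z axis and vertical above 3.04 rad and z of weight_100 in the frame of weight_200a below -0.0085 m)) and ((angle between weight_200b's own z axis and vertical below 0.1 rad and z of weight_100 in the frame of weight_200b above 0.0085 m) or (angle between weight_200b's own z axis and vertical above 3.04 rad and z of weight_100 in the frame of weight_200b below -0.0085 m)) and linear speed of each of weight_500, weight_200a, weight_200b, weight_100 below 0.02 m/s and contact force between the fingers and weight_500 below 0.1 N and angle between the z axis of each of weight_500, weight_200a, weight_200b, weight_100 and the z axis of scale, either way round below 0.06 rad and contact force between the fingers and weight_200a below 0.1 N and contact force between the fingers and weight_200b below 0.1 N and contact force between the fingers and weight_100 below 0.1 N), for 2 s.
At the end, for the whole second after the job is handed in: Every weight lies flat, released and at rest on the mat itself (its centre within the mat's outline, its underside within 3 mm of the mat's top), and the lock pin is fully down (within 2 mm) in the red hole, the lever within 0.06 rad (value of joint lock_lever below 0.06 rad and value of joint lock_pin below 0.002 m and x of weight_500 in the frame of mat between -0.11 and 0.11 m and y of weight_500 in the frame of mat between -0.1 and 0.1 m and z of weight_500 in the frame of mat below 0.016 m and x of weight_200a in the frame of mat between -0.11 and 0.11 m and y of weight_200a in the frame of mat between -0.1 and 0.1 m and z of each of weight_200a, weight_200b in the frame of mat below 0.0125 m and x of weight_200b in the frame of mat between -0.11 and 0.11 m and y of weight_200b in the frame of mat between -0.1 and 0.1 m and x of weight_100 in the frame of mat between -0.11 and 0.11 m and y of weight_100 in the frame of mat between -0.1 and 0.1 m and z of weight_100 in the frame of mat below 0.011 m and linear speed of each of weight_500, weight_200a, weight_200b, weight_100 below 0.02 m/s and contact force between the fingers and weight_500 below 0.1 N and angle between the z axis of each of weight_500, weight_200a, weight_200b, weight_100 and the z axis of scale, either way round below 0.06 rad and contact force between the fingers and weight_200a below 0.1 N and contact force between the fingers and weight_200b below 0.1 N and contact force between the fingers and weight_100 below 0.1 N); the robot touches nothing.
It fails at once if more than 80 N on the pan (contact force between pan and anything else above 80 N).
It fails at once if a weight rests on the pan while the pin is not in the green hole (not (value of joint lock_lever above 0.98 rad and value of joint lock_pin below 0.003 m) and contact force between any of weight_500, weight_200a, weight_200b, weight_100 and pan above 0.4 N).
It fails at once if a bystander was shifted by more than 30 mm (distance of any of jar_b, jar_d, tape_measure, jar_a from where it was at the start of the episode above 0.03 m).
Of weight_500, weight_200a, weight_200b, weight_100 only 2 to 4 are there at a start; the rules pass over those that are not, and their reading is None.
At some moment in a run one of weight_500 may be knocked a few centimetres aside while the robot is not near it.
It also fails if it takes over 210 s, if anything falls off the work surface, if the arm or the gripper's body presses on something with over 40 N, if the wrist force passes 120 N, or if a joint passes its speed limit or range.

## Working session

There is one attempt and no reset: what is moved stays moved. The work goes in short steps, each a Python script; the robot and the scene stay as the last script left them, time stands still between calls to the robot, and variables do not carry over. Pictures are saved under pics/ and viewed, at most 14 in all, crops included, and the job is handed in when it is done.

```bash
ls; mkdir -p pics; cat > h.py <<'E'
import numpy as np, cv2
from cell import robot
from scipy.spatial.transform import Rotation as R
def cam(name):
    c=robot.capture(name); c['name']=name
    c['f']=240/np.tan(np.radians(c['fov_y'])/2)
    q=c['orientation']; c['R']=R.from_quat([q[1],q[2],q[3],q[0]]).as_matrix()
    c['K']=np.array([[c['f'],0,c['cx']],[0,c['f'],c['cy']],[0,0,1.]]); c['D']=np.array([c['k1'],0,0,0.])
    return c
def save(c,fn): cv2.imwrite('pics/'+fn,c['image'][:,:,::-1])
def rays(c,px):
    u=cv2.undistortPoints(np.array(px,float).reshape(-1,1,2),c['K'],c['D']).reshape(-1,2)
    return np.c_[u,np.ones(len(u))]
def onplane(c,px,z):
    d=rays(c,px)@c['R'].T; o=np.array(c['origin']); return o+d*((z-o[2])/d[:,2])[:,None]
def proj(c,P):
    p=(np.atleast_2d(P)-c['origin'])@c['R']
    return cv2.projectPoints(p,np.zeros(3),np.zeros(3),c['K'],c['D'])[0].reshape(-1,2)
def cloud(c):
    v,u=np.mgrid[0:480,0:640]; d=rays(c,np.c_[u.ravel(),v.ravel()])
    return ((d*c['range_z'].reshape(-1,1))@c['R'].T+c['origin']).reshape(480,640,3)
E
python3 - <<'E'
from h import *
for n in('top','side'):
    c=cam(n); save(c,n+'0.png'); print(n,c['origin'],c['fov_y'],c['k1'],c['R'][:,2])
print(robot.current_tool_rot(), robot.current_clock(), robot.grip_depth)
E
```

```text
pics
top [ 0.38875923 -0.00479949  1.27975707] 52.22145795013681 0.015391752589314108 [ 0.11816899 -0.00921148 -0.99295077]
side [ 1.04263417 -0.53824084  1.14307577] 46.67461058974819 -0.1413144520749132 [-0.38277522  0.4163518  -0.82470256]
[-8.92328955e-04  9.78468974e-01  2.06392015e-01 -8.15422548e-05] 0.1 0.0187
```

View pics/top0.png

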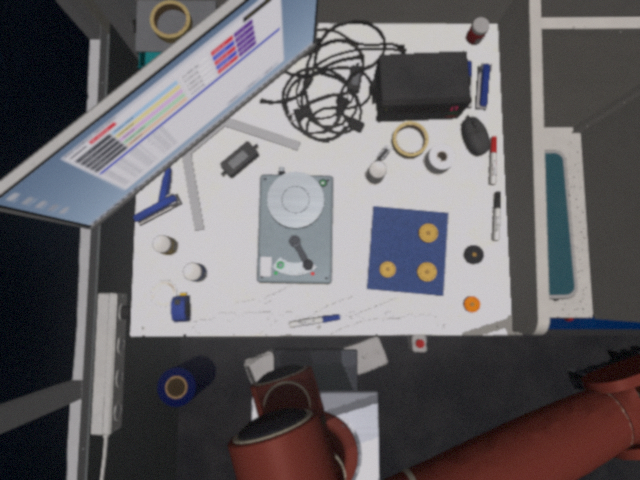

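View pics/side0.png

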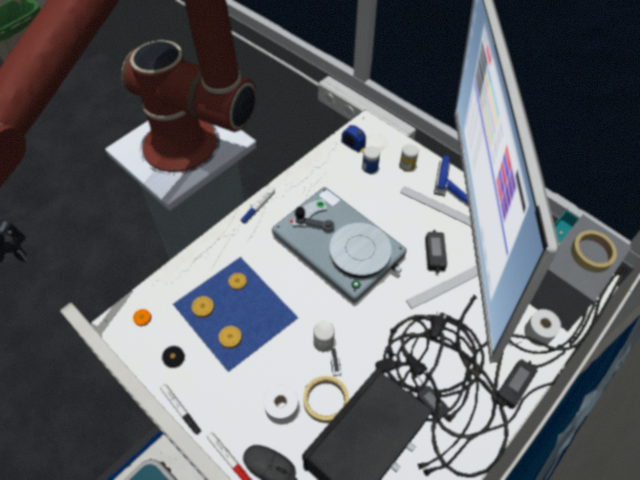

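The top view shows the scale with its pan at (296,199), the black knob at (307,263) near the red hole, and the mat at (408,250). Three brass discs lie on the mat at (429,233), (427,271) and (388,269). The look-alikes are the black disc at (473,254) and the orange one at (471,304). In the side view the same three discs are at (203,306), (230,336) and (237,281).

```bash
cat > m.py <<'E'
from h import *
def brass(c):
    hsv=cv2.cvtColor(c['image'],cv2.COLOR_RGB2HSV)
    m=cv2.inRange(hsv,(14,90,90),(28,255,255))
    return m
def blobs(m,amin=60):
    n,l,s,ce=cv2.connectedComponentsWithStats(m)
    return [(i,s[i,4],ce[i]) for i in range(1,n) if s[i,4]>amin]
def discs(c,zt,box=None):
    """brass discs: outer contour -> circle on plane zt; returns (x,y,diam)"""
    out=[]
    cs,_=cv2.findContours(brass(c),cv2.RETR_EXTERNAL,cv2.CHAIN_APPROX_NONE)
    for k in cs:
        if cv2.contourArea(k)<80: continue
        P=onplane(c,k.reshape(-1,2),zt)[:,:2].astype(np.float32)
        (x,y),(a,b),_=cv2.fitEllipse(P)
        out.append((x,y,a,b))
    return np.round(out,4)
E
python3 - <<'E'
from m import *
for n in('top','side'):
    c=cam(n); P=cloud(c); print(n)
    print(discs(c,.014))
    hsv=cv2.cvtColor(c['image'],cv2.COLOR_RGB2HSV)
    mm=cv2.inRange(hsv,(108,100,40),(125,255,255))
    cs,_=cv2.findContours(mm,cv2.RETR_EXTERNAL,cv2.CHAIN_APPROX_NONE)
    k=max([q for q in cs if 120<q[:,0,1].mean()<400 and q[:,0,0].mean()<560],key=cv2.contourArea); Q=onplane(c,k.reshape(-1,2),.003)[:,:2].astype(np.float32)
    print('mat',cv2.minAreaRect(Q))
    # heights at discs
    for x,y,a,b in discs(c,.014):
        r=np.hypot(P[...,0]-x,P[...,1]-y)<.015; print('z',np.median(P[...,2][r]), P[...,2][r].std())
    box=(abs(P[...,0]-.5)<.3)&(abs(P[...,1]-.1)<.2)
    h=((P[...,2]>.034)&(P[...,2]<.054)&box).astype(np.uint8)*255
    h=cv2.morphologyEx(((P[...,2]>.034)&(P[...,2]<.09)&box).astype(np.uint8)*255,cv2.MORPH_OPEN,np.ones((3,3)))
    for i,a,ce in blobs(h,800): print('house?',a,ce,cv2.minAreaRect(P[...,:2][cv2.connectedComponents(h)[1]==i].astype(np.float32)))
    pm=(P[...,2]>.064)&(P[...,2]<.078)&box
    h2=cv2.morphologyEx(pm.astype(np.uint8)*255,cv2.MORPH_OPEN,np.ones((5,5)))
    for i,a,ce in blobs(h2,300): 
        Q=P[cv2.connectedComponents(h2)[1]==i]; print('pan?',a,ce,cv2.minEnclosingCircle(Q[:,:2].astype(np.float32)),np.median(Q[:,2]))
    # knob: dark, high
    k=(P[...,2]>.088)&(P[...,2]<.11)&box
    for i,a,ce in blobs(k.astype(np.uint8)*255,20):
        Q=P[cv2.connectedComponents(k.astype(np.uint8)*255)[1]==i]; print('knob?',a,ce,cv2.minEnclosingCircle(Q[:,:2].astype(np.float32)),np.median(Q[:,2]))
    im=c['image'][150:300,240:460] if n=='top' else c['image'][170:360,160:420]
    cv2.imwrite(f'pics/{n}1.png',cv2.resize(im[:,:,::-1],None,fx=3,fy=3,interpolation=cv2.INTER_CUBIC))
E
```

```text
top
[[ 0.3693 -0.4014  0.0318  0.0333]
 [ 0.4529 -0.2886  0.0456  0.0479]
 [ 0.4599 -0.1869  0.037   0.0376]
 [ 0.5545 -0.2954  0.0457  0.0472]
 [ 1.1428  0.3934  0.1036  0.1069]]
mat ((0.5096076726913452, -0.24275922775268555), (0.19132526218891144, 0.21239890158176422), 84.5506362915039)
z 0.009572602600515179 0.0023765149250688567
z 0.01562658610795231 0.002763484900284877
z 0.012963322985090286 0.002249706419814574
z 0.015302059401777202 0.002677250084279945
z 0.0922919946126779 0.0017847008090553676
house? 7959 [295.25832391 228.15027013] ((0.5645507574081421, 0.04921124130487442), (0.1901818811893463, 0.28106454014778137), 88.7364273071289)
pan? 2434 [295.29005752 199.63927691] ((0.6324344277381897, 0.04787204787135124), 0.07238663733005524) 0.07247049662372829
knob? 88 [307.98863636 264.05681818] ((0.46762946248054504, 0.016262222081422806), 0.012558604590594769) 0.09735722522819035
side
[[ 0.8037 -0.2545  0.0805  0.089 ]
 [ 0.5571 -0.2965  0.0472  0.0494]
 [ 0.3762 -0.405   0.0347  0.0359]
 [ 0.4557 -0.29    0.0467  0.0497]
 [ 0.4639 -0.1894  0.0382  0.0409]
 [ 1.0497  0.4856
[... 174 characters left out ...]
12
z 0.014224934020933167 0.0021671680848594247
z 0.008076262877941054 0.0032995630679525044
z 0.014624437714303662 0.002189001913102539
z 0.011307081913098482 0.0024436362240757847
z nan nan
house? 7517 [339.63748836 241.83051749] ((0.5656311511993408, 0.04902828484773636), (0.19268082082271576, 0.2825891673564911), 88.73182678222656)
pan? 2498 [359.7886309  248.64971978] ((0.6325067281723022, 0.048142991960048676), 0.07342055439949036) 0.07081768012155454
knob? 82 [299.45121951 210.87804878] ((0.470589816570282, 0.014612479135394096), 0.01454118825495243) 0.0958994720796128
  return _methods._mean(a, axis=axis, dtype=dtype,
  ret = ret.dtype.type(ret / rcount)
  ret = _var(a, axis=axis, dtype=dtype, out=out, ddof=ddof,
  arrmean = um.true_divide(arrmean, div, out=arrmean,
  ret = ret.dtype.type(ret / rcount)
```

```bash
cat >> h.py <<'E'
ORG=np.array([.565,.0491]); YAW=np.radians(-1.25)
Rs=np.array([[np.cos(YAW),-np.sin(YAW)],[np.sin(YAW),np.cos(YAW)]])
PAN=np.array([.6325,.0478]); PIV=ORG+Rs@[-.035,0]
def quat(phi):  # tool down, fingers closing along world angle phi
    t=(phi+np.pi/2)/2; return [0,np.cos(t),np.sin(t),0]
def knob(q):
    a=.524-q; d=Rs@[-np.cos(a),-np.sin(a)]; return PIV+.07*d, np.arctan2(d[1],d[0])%(2*np.pi)-np.pi/2
def best_phi(pos,phi):
    o=[]
    for p in (phi,phi-np.pi,phi+np.pi):
        j=robot.ik(pos,quat(p))
        if j is not None: o.append((abs(j[5]),p,j))
    return min(o,key=lambda t:t[0])
E
python3 - <<'E'
from m import *
for n in('top','side'):
    c=cam(n);P=cloud(c).reshape(-1,3)
    s=P[(P[:,2]>.11)&(P[:,2]<.6)&(P[:,0]>.3)&(P[:,0]<1)&(abs(P[:,1])<.4)]
    d=np.hypot(*(s[:,:2]-PAN).T); i=np.argsort(d)[:200:40]; print(n,len(s),np.round(np.c_[s[i],d[i]],3))
for q in (0,.5,1.047):
    k,phi=knob(q); b=best_phi([*k,.1],phi); print(q,k,phi,b[1],np.round(b[2],2))
for p in ([.454,-.289],[.556,-.296],PAN):
    for phi in (0,np.pi/4,np.pi/2):
        b=best_phi([*p,.05],phi); print(p,phi,b[1],np.round(b[2],2))
E
```

```text
top 27524 [[0.804 0.193 0.523 0.225]
 [0.795 0.207 0.518 0.228]
 [0.807 0.196 0.522 0.229]
 [0.782 0.222 0.524 0.229]
 [0.805 0.199 0.502 0.23 ]]
side 25669 [[0.8   0.2   0.521 0.227]
 [0.788 0.216 0.518 0.229]
 [0.805 0.2   0.52  0.23 ]
 [0.786 0.219 0.524 0.23 ]
 [0.796 0.21  0.508 0.231]]
0 [0.46865097 0.01616969] 2.0729797111449675 -1.0686129424448256 [-0.12 -0.21  2.09 -0.    1.26  0.94]
0.5 [0.4600085  0.04971068] 1.5729797111449675 -1.5686129424448256 [-0.05 -0.23  2.1  -0.    1.27  1.52]
1.047 [0.47014276 0.08614181] 1.0259797111449678 1.0259797111449678 [ 0.03 -0.19  2.07 -0.    1.26 -1.  ]
[0.454, -0.289] 0 0 [-0.71  0.03  1.95 -0.    1.15 -0.71]
[0.454, -0.289] 0.7853981633974483 0.7853981633974483 [-0.71  0.03  1.95 -0.    1.15 -1.49]
[0.454, -0.289] 1.5707963267948966 -1.5707963267948966 [-0.71  0.03  1.95 -0.    1.15  0.87]
[0.556, -0.296] 0 0 [-0.61  0.24  1.73 -0.    1.18 -0.61]
[0.556, -0.296] 0.7853981633974483 0.7853981633974483 [-0.61  0.24  1.73 -0.    1.18 -1.39]
[0.556, -0.296] 1.5707963267948966 -1.5707963267948966 [-0.61  0.24  1.73 -0.    1.18  0.96]
[0.6325 0.0478] 0 0 [-0.04  0.24  1.72 -0.    1.18 -0.04]
[0.6325 0.0478] 0.7853981633974483 0.7853981633974483 [-0.04  0.24  1.72 -0.    1.18 -0.83]
[0.6325 0.0478] 1.5707963267948966 -1.5707963267948966 [-0.04  0.24  1.72 -0.    1.18  1.53]
```

```bash
cat >> h.py <<'E'
def st(t): print(t,'clk',round(robot.current_clock(),2),'tcp',np.round(robot.current_ee_pos(),4),'F',np.round(robot.current_ft_force(),1),'w',round(robot.current_gripper_width(),4),'g',round(robot.current_grasp_force(),1))
ZK=.068
def grab_knob(q):
    k,phi=knob(q); phi-=np.pi
    robot.move_to([*k,.16],quat(phi)); robot.move_l([*k,ZK],rate=.1); robot.gripper_close(50); st('gripped')
def swing(q0,q1):
    for s in np.linspace(q0,q1,9)[1:]:
        k,phi=knob(s); robot.move_l([*k,ZK+.0115],quat(phi-np.pi),rate=.06)
    st('swung')
E
python3 - <<'E'
from h import *
grab_knob(0)
k,_=knob(0); robot.move_l([*k,ZK+.0115],rate=.03); st('lifted')
c=cam('top'); save(c,'k1.png'); c=cam('side'); cv2.imwrite('pics/k1s.png',cv2.resize(c['image'][150:310,200:420,::-1],None,fx=3,fy=3))
E
```

```text
gripped clk 4.2 tcp [0.4688 0.0161 0.0684] F [-0.6 -0.3  2. ] w 0.0239 g 48.9
lifted clk 4.73 tcp [0.4686 0.0163 0.0791] F [ 4.2  0.7 -8.2] w 0.0236 g 49.3
```

View pics/k1s.png

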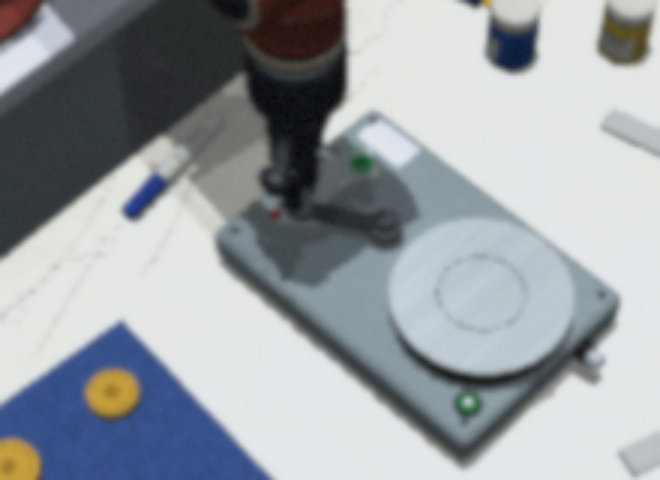

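The crop shows the gripper holding the knob at about (290,190), with the red ring beside it and the green hole at (360,160). The wrist reads −8 N, so the plunger is lifted. Next I swing the lever.

```bash
python3 - <<'E'
from h import *
swing(0,1.047)
k,_=knob(1.047); robot.move_l([*k,ZK+.001],rate=.03); st('lowered')
robot.open_gripper(); robot.pause(.3); st('open')
robot.move_l([*k,.16],rate=.2)
robot.move_to([.47,-.24,.2],quat(0))
from m import *
for n in('top','side'):
    c=cam(n);P=cloud(c)
    m=((P[...,2]>.086)&(P[...,2]<.115)&(abs(P[...,0]-.48)<.05)&(abs(P[...,1]-.06)<.08)).astype(np.uint8)
    Q=P[m>0]; print(n,len(Q),cv2.minEnclosingCircle(Q[:,:2].astype(np.float32)),np.median(Q[:,2]))
    pm=(np.hypot(P[...,0]-PAN[0],P[...,1]-PAN[1])<.06); print('panz',np.median(P[...,2][pm]))
    cv2.imwrite(f'pics/{n}2.png',cv2.resize((c['image'][150:300,240:460] if n=='top' else c['image'][150:310,200:420])[:,:,::-1],None,fx=3,fy=3))
E
```

```text
swung clk 7.23 tcp [0.47   0.0854 0.0782] F [ 5.3 -2.6 -8.6] w 0.024 g 50.4
lowered clk 7.73 tcp [0.4701 0.0856 0.0686] F [ 3.8 -3.5 -5. ] w 0.0237 g 50.9
open clk 8.66 tcp [0.4701 0.0861 0.069 ] F [ 0.4 -0.4 -0.6] w 0.0854 g 0.0
top 85 ((0.46905162930488586, 0.0863155648112297), 0.012722994200885296) 0.09802046039404444
panz 0.06940918589204215
side 87 ((0.47214218974113464, 0.08670709282159805), 0.01409170962870121) 0.09552199165097264
panz 0.06779835657012023
```

View pics/side2.png

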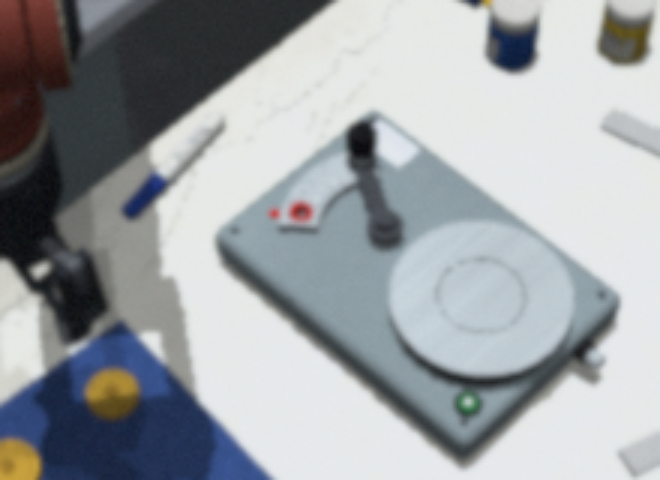

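```bash
cat >> h.py <<'E'
def lower(xy,z0,zmin,thr=2.0,step=.001):
    """creep down until contact"""
    robot.move_l([*xy,z0],rate=.08); robot.pause(.15)
    f0=robot.current_ft_force()[2]; z=z0; f=f0
    while z>zmin:
        z-=step; robot.move_l([*xy,z],rate=.02); f=robot.current_ft_force()[2]
        if f-f0>thr: break
    print('touch z',round(z,4),'dF',round(f-f0,2)); return z
def pick(xy,z,force,phi=0.,up=.15):
    robot.move_to([*xy,up],quat(phi)); robot.move_l([*xy,z+.02],rate=.2); robot.move_l([*xy,z],rate=.05)
    robot.gripper_close(force); st('grip')
    robot.move_l([*xy,z+.012],rate=.04); robot.move_l([*xy,up],rate=.2); st('up')
def place(xy,zexp,phi=0.,up=.15,thr=2.0):
    robot.move_to([*xy,up],quat(phi)); z=lower(xy,zexp+.006,zexp-.004,thr)
    robot.open_gripper(); st('placed'); robot.move_l([*xy,z+.03],rate=.06); robot.move_l([*xy,up],rate=.2)
E
python3 - <<'E'
from h import *
pick([.454,-.2893],.001,40); place(PAN,.067)
robot.move_to([.5555,-.296,.15],quat(0))
from m import *
for n in('top','side'):
    c=cam(n); d=discs(c,.082 if n=='top' else .082); print(n,d[np.hypot(*(d[:,:2]-PAN).T)<.06])
E
```

```text
grip clk 13.88 tcp [ 0.4543 -0.2896  0.0016] F [-0.1  0.4  3.7] w 0.0479 g 41.7
up clk 15.16 tcp [ 0.4532 -0.2886  0.1484] F [ 1.   0.2 -2. ] w 0.0483 g 41.6
touch z 0.067 dF 4.24
placed clk 19.81 tcp [0.6325 0.0478 0.067 ] F [0.  0.2 0.7] w 0.0854 g 0.0
top [[0.6312 0.0479 0.044  0.0451]]
side [[0.6352 0.0452 0.0459 0.0505]]
```

```bash
python3 - <<'E'
from h import *
pick([.5558,-.296],.001,40); place(PAN,.080)
pick([.4619,-.1882],.002,40); place(PAN,.094)
robot.move_to([.47,-.24,.2],quat(0)); robot.pause(1.5); st('wait')
from m import *
for n in('top','side'):
    c=cam(n); d=discs(c,.105); print(n,d[np.hypot(*(d[:,:2]-PAN).T)<.06])
    save(c,n+'3.png')
    im=c['image'][150:300,240:460] if n=='top' else c['image'][170:330,260:480]
    cv2.imwrite(f'pics/{n}3c.png',cv2.resize(im[:,:,::-1],None,fx=3,fy=3))
E
```

```text
grip clk 24.32 tcp [ 0.5563 -0.2964  0.0017] F [-0.6 -0.8  2.9] w 0.0484 g 42.0
up clk 25.61 tcp [ 0.5549 -0.2954  0.1482] F [ 0.1  0.1 -2.4] w 0.0484 g 41.6
touch z 0.08 dF 4.53
placed clk 29.99 tcp [0.6325 0.0478 0.0799] F [ 0.4  0.6 -0.3] w 0.0853 g 0.0
grip clk 33.94 tcp [ 0.4624 -0.1885  0.0026] F [-0.5 -0.2  4.1] w 0.0403 g 40.6
up clk 35.23 tcp [ 0.461  -0.1877  0.1484] F [-0.1  0.5 -1.3] w 0.0398 g 40.4
touch z 0.094 dF 3.91
placed clk 39.28 tcp [0.6325 0.0478 0.0939] F [-0.5 -0.   0.2] w 0.0858 g 0.0
wait clk 42.98 tcp [ 0.47 -0.24  0.2 ] F [ 0.1  0.1 -0.4] w 0.085 g 0.0
top [[0.6284 0.0474 0.0441 0.0459]]
side [[0.6391 0.0398 0.0452 0.0531]]
```

View pics/side3c.png

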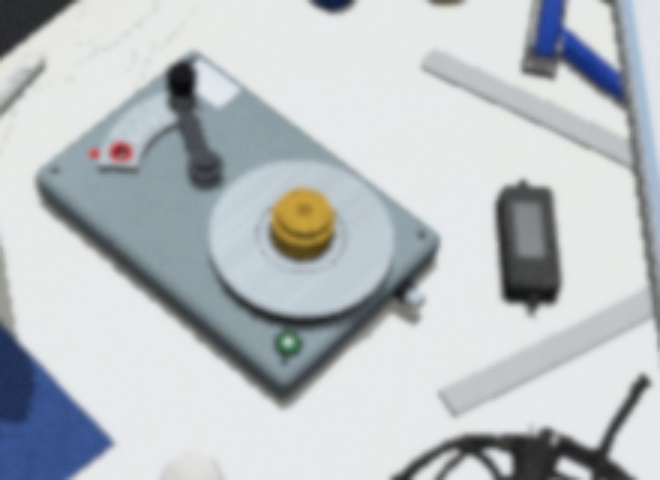

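View pics/top3c.png

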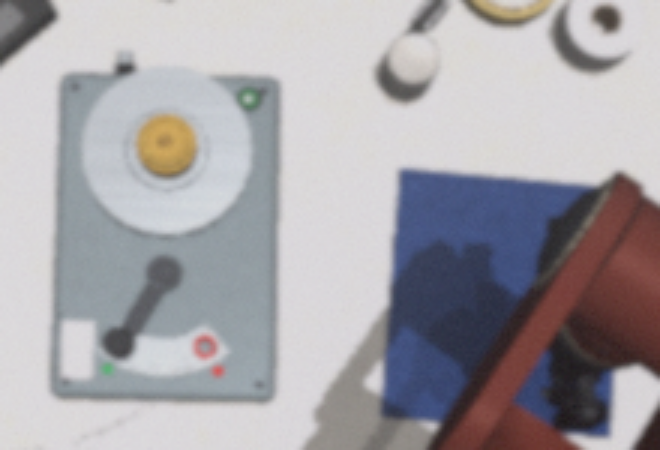

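The crops show an upright stack with the small disc on top, centred on the pan ring at about (302,225) side and (166,145) top. The lever is at green. It has stood for about 4 s, so after a short extra wait I take the weights back.

```bash
python3 - <<'E'
from h import *
robot.pause(1.0)
for z,dst,zd in ((.0955,[.4619,-.1882],.0035),(.081,[.5558,-.296],.002),(.068,[.454,-.2893],.002)):
    pick(PAN,z,25,up=.2); place(dst,zd)
robot.move_to([.46,.0,.25],quat(0))
from m import *
for n in('top','side'):
    c=cam(n); d=discs(c,.015); print(n,d[(abs(d[:,0]-.51)<.11)&(abs(d[:,1]+.243)<.1)])
    P=cloud(c)
    for x,y in ((.4619,-.1882),(.5558,-.296),(.454,-.2893)):
        r=np.hypot(P[...,0]-x,P[...,1]-y)<.015; print('z',np.median(P[...,2][r]))
save(c,'side4.png')
E
```

```text
grip clk 46.94 tcp [0.6329 0.0478 0.0961] F [-0.5  0.   1.7] w 0.0405 g 25.5
up clk 48.01 tcp [0.6319 0.0478 0.1989] F [-0.  0. -1.] w 0.0403 g 25.4
touch z 0.0035 dF 5.1
placed clk 53.22 tcp [ 0.4619 -0.1882  0.0034] F [-0.4 -0.4 -0.7] w 0.0856 g 0.0
grip clk 57.36 tcp [0.6329 0.0478 0.0816] F [-0.3 -0.1  2.4] w 0.0489 g 26.4
up clk 58.49 tcp [0.6317 0.0478 0.1985] F [-0.   0.  -2.5] w 0.0486 g 26.3
touch z 0.002 dF 5.85
placed clk 63.86 tcp [ 0.5558 -0.296   0.0019] F [-0.5 -0.2 -0.5] w 0.0853 g 0.0
grip clk 68.28 tcp [0.6329 0.0478 0.0686] F [ 0.4 -0.   2.1] w 0.0487 g 26.4
up clk 69.47 tcp [0.6316 0.0478 0.1983] F [-0.3  0.8 -3.5] w 0.0487 g 26.3
touch z 0.002 dF 6.42
placed clk 74.94 tcp [ 0.454  -0.2893  0.002 ] F [ 0.2  0.1 -0.7] w 0.0856 g 0.0
top [[ 0.4531 -0.2882  0.0461  0.0475]
 [ 0.4614 -0.1867  0.0371  0.0384]
 [ 0.5546 -0.295   0.0454  0.0474]]
z 0.01275726281685563
z 0.015602633445939484
z 0.01568874728031644
side [[ 0.558  -0.2969  0.0469  0.0498]
 [ 0.4565 -0.2899  0.0469  0.0495]
 [ 0.4661 -0.1897  0.0381  0.0411]]
z 0.01108395584933719
z 0.014640637421859726
z 0.015326941567831431
```

View pics/side4.png

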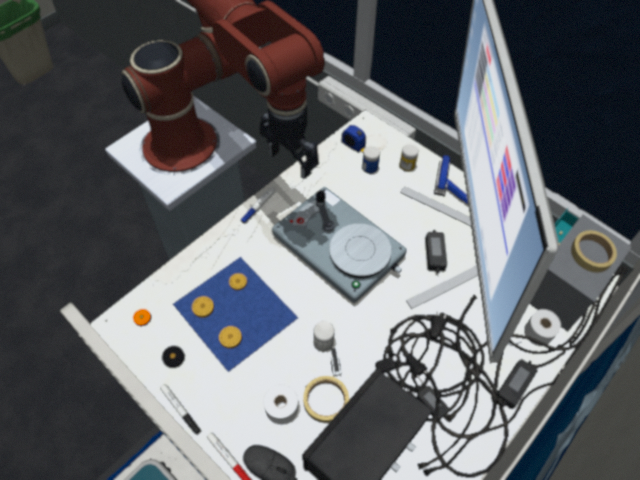

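All three discs are flat on the mat at (203,306), (230,336) and (237,281), the pan is empty, and the bystanders haven't moved. Now I swing the lever back to red.

```bash
python3 - <<'E'
from h import *
grab_knob(1.047)
k,phi=knob(1.047); robot.move_l([*k,ZK+.0115],rate=.03); st('lifted')
swing(1.047,0)
k,_=knob(0); robot.move_l([*k,ZK+.001],rate=.03); st('lowered')
robot.open_gripper(); robot.pause(.3); st('open')
robot.move_l([*k,.16],rate=.2); robot.move_to([.30,-.45,.25],quat(0))
for n in('top','side'):
    c=cam(n);P=cloud(c)
    m=(P[...,2]>.086)&(P[...,2]<.115)&(abs(P[...,0]-.48)<.05)&(abs(P[...,1]-.06)<.08)
    Q=P[m]; print(n,len(Q),cv2.minEnclosingCircle(Q[:,:2].astype(np.float32)),np.median(Q[:,2]))
    pm=(np.hypot(P[...,0]-PAN[0],P[...,1]-PAN[1])<.06); print('panz',np.median(P[...,2][pm]))
cv2.imwrite('pics/side5.png',cv2.resize(c['image'][170:330,200:420,::-1],None,fx=3,fy=3))
E
```

```text
gripped clk 81.23 tcp [0.4703 0.0861 0.0684] F [-0.8 -0.1  3. ] w 0.0234 g 48.9
lifted clk 81.77 tcp [0.47   0.0859 0.079 ] F [ 4.8 -1.8 -8.2] w 0.0237 g 49.3
swung clk 84.17 tcp [0.4682 0.0167 0.0781] F [ 2.8 -0.8 -8.1] w 0.0237 g 50.8
lowered clk 84.67 tcp [0.4684 0.0164 0.0688] F [ 0.8  0.7 -6.6] w 0.0235 g 51.2
open clk 85.59 tcp [0.4686 0.0162 0.069 ] F [ 0.2 -0.5  0.2] w 0.0854 g 0.0
top 86 ((0.46732211112976074, 0.015978626906871796), 0.012709211558103561) 0.09787524821923366
panz 0.07248138253685421
side 88 ((0.4702509939670563, 0.017353123053908348), 0.013998474925756454) 0.09547937457728817
panz 0.0707727804552386
```

View pics/side5.png

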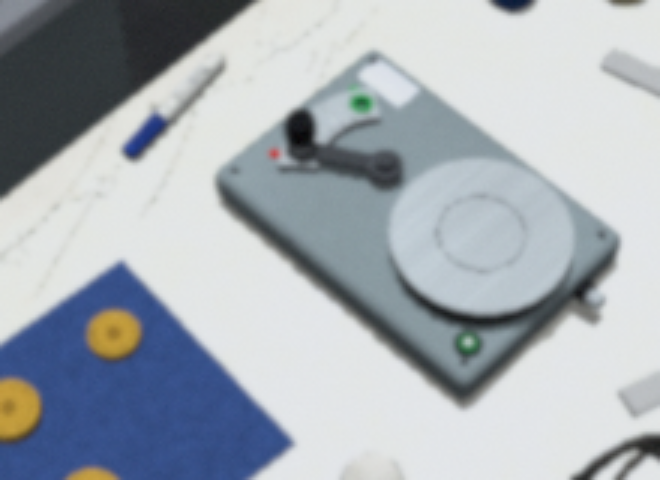

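The crop shows the knob at (300,125), down at the red hole with its top at 98 mm. The pan is back at 72 mm and the weights are on the mat.

```bash
python3 -c "
from h import *
print(robot.finish_job())"
```

```text
the job is handed in; nothing more can be done
None
```

The scale check is done and handed in, with no verdict returned: the lever went to green, the three weights present (two 200 g and one 100 g; the 500 g was absent) stood stacked on the pan for over 4 s, and at the last look the weights lay flat on the mat and the pin was down in the red hole.

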